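Hang the gilded moulding sample under the drying lamp

ROBOT

A 6-joint arm with a two-finger parallel gripper is mounted at the origin on the work surface. World frame = base frame: x ahead of the robot, y to its left, z up, the work surface at z = 0. Lengths are in m, angles in rad, forces in N, time in s.
With the tool pointing down it reaches from about 0.375 to 0.975 m from the base axis. Payload 3.8 kg.
Tool frame: the origin (TCP) lies between the finger pads; the fingertips stand tcp_to_tips ahead of it and the grasp point (between the pads) lies 3 mm ahead of it (tcp_to_tips is the distance from the TCP to the fingertips, in m); y points along the fingers, z is the direction in which the jaws open and shut, and the axes are right-handed (so a half turn about y gives the same grasp; the last joint's range is limited). The gripper opens to 85 mm and grips with 20 to 120 N. Pads are 22 mm wide; open, the fingers measure 114 mm over their backs; the gripper's body (76 mm by 85 mm) begins 54 mm behind the grasp point. The pads swing forward as they close: fully open they stand 13 mm farther back than shut.
Start: joints at [1.195, 0.264, 1.604, -0, 1.274, -0.037], TCP at [0.224, 0.637, 0.253] pointing down, gripper open.
Joint ranges: [-2.63, 2.63], [-0.94, 2.18], [0.31, 2.57], [-1.31, 4.45], [0, 2.66], [-2.55, 2.55]. Speed limits (rad/s): [2.57, 2.57, 3.14, 3.14, 3.14, 3.14].

INTERFACE

Orientations are given as a 3x3 rotation matrix whose columns are the frame's x, y, z axes.
In Python, from bench import * gives the robot as it stands. The module is installed in compiled form; this text tells all that it offers.
- The arm moves only by the shell command python3 -m creep 'ROWS' [OPENING] [FORCE]. ROWS is JSON, a list of rows, each a list of 4 numbers: the shift along the world's x, y, z in m, then the turn about the world's z in degrees. In form: [[dx, dy, dz, yaw], ...]. A call has 1 to 10 rows; each row shifts and turns the commanded pose from where the row before left it; what a row does not reach is not made up. A row lasts 1/8 s, in which the tool goes at most 62.5 mm and 10.7 degrees, less where a joint would pass 70% of its speed; a pose out of reach is approached as far as the arm can. A call is refused whole if a number of a shift passes 0.0625 or a number of a turn 10.7, either way. A call with a gripper value outside its range is refused whole. OPENING is the opening in per cent of the stroke, from 0 (shut) to 100 (fully open), set as the call begins (- or left out, the last holds). The fingers move at their own pace and stop on an object; FORCE is the grip in N (left out, the last holds). Time passes only in rows, so rows that do not move let the fingers close. It gives the time, the measured TCP pose, the force and the opening at its end, in the units of the state.
- observe(): the state, without advancing time (a new reading comes with each control period).
- camera(name): name is "scene" or "top" or "wrist"; returns a dict with "frame" (384x512x3 uint8, blue, green, red), "range_z" (384x512 float32, m along the optical axis (not along the pixel's ray), 0 where there is no reading), "intrinsics" (3x3 intrinsics, pixels), "camera_from_world" (4x4, takes a point from world to camera coordinates). Camera axes: x right, y up, looking along -z (the intrinsics and any distortion apply to the point x, -y, -z); pixel columns grow to the right and rows downward; lengths in m; the calibration is good to about 2 mm. A picture is of the moment at which its call begins.
- job_done(): hands the job in, once; it reports no verdict.
The state is a dict: "t": time; "joint_positions": joint angles; "dq": joint speeds; "effort": joint torques, N m; "ee_pos": TCP position; "tcp_rot": TCP orientation; "force": force on the tool from outside, world axes, zero at the start; "torque": the same for the moment, N m; "grip_width": opening from 0.0 (shut) to 1.0 (fully open).
Only numpy, scipy, OpenCV 4.12 (cv2) and the standard library are available. Lean on these libraries where they do the work, as an engineer would, in place of code of your own. Each camera call takes 0.05 s, during which the arm holds its last target. There are 200 camera calls.

TASK

Take the moulding sample with the slotted strap plate out of the wooden rack and hang it on the headed pin under the drying lamp: slide its slot sideways over the pin, then let it down so that the pin sits in the notch at the end of the slot and the sample hangs free and straight. Then throw the lamp's toggle switch fully over, away from you. Do not drop the sample, and leave the two other mouldings standing in the rack.

Things in the scene. Friction and masses are not known exactly. Their poses are not given: they have to be found in the camera images.
- rack: Fixed low light wooden block 180 x 210 x 20 mm (x, y, z) on the bench; origin under its centre, z up. Three long grooves along its x at y = -70, 0, +70 mm, each 156 x 22 mm (x, y), 12 mm deep (floor 8 mm above the bench). Each holds one gilded moulding offcut standing on its edge; the one with the slotted plate may be in any of them.
- sample: The sample to hang; origin under the centre of its lower edge, x along its length, the way its slot opens (at the start the rack's x, away from the robot), z up. Gilded moulding bar 150 x 18 x 60 mm (x, y, z), 0.15 to 0.31 kg; slim beads on its faces are looks only. On the middle of its upper edge stands a flat steel strap plate 50 x 6 mm (x, y), z = 60 to 108 mm, with an L-shaped slot.
- sample_mid (a point): Centre of the sample, 54 mm above its lower edge; axes as sample. Grip the bar across its 18 mm thickness (along y) near its -x end: 52 mm to -x of the middle, 17 mm below the bar's upper edge, the hand leaning 28 to 38 degrees so that the fingers point down and to the sample's +x; the hand then clears rack, pin and lamp.
- sample_seat (a point): Where the pin's axis lies when the sample hangs properly: 92 mm above the lower edge, mid-thickness. Axes as sample; seen from here the slot opens at the plate's +x edge (x = 25 mm), is 14 mm high (z = -20 to -6 mm), runs in level to x = -7 mm; there a notch 14 mm wide (x = -7 to 7) rises from it to z = +4 mm.
- long_mid (a point): Centre of another gilded offcut in the rack, 150 x 18 x 60 mm, with no steel plate: leave it.
- short_mid (a point): Centre of a third gilded offcut in the rack, 110 x 18 x 60 mm, also with no plate: leave it.
- stand: Fixed drying stand; origin on the bench under the pin's root, x away from you, z up. In mm: base slab x -60 to 140, y -90 to 70, 15 thick; post 24 x 24 at x = 62, y = 18, 273 tall; an arm 16 x 16 at y = 0 from it toward -x to x = -8, 160 above the bench, carries the pin. The lamp, a white bar, hangs over the pin: x -50 to 15, y -90 to 60, z 238 to 287; a hand held upright cannot get under it.
- pin_mid (a point): Middle of the free part of the steel pin, 160 mm above the bench and 23 mm to -y of the stand's origin; axes as stand. The pin is 8 mm thick, level, and sticks out of the arm's end to the stand's -y; it is free for 30 mm (15 mm either side of this point) between the arm and a round head 20 mm across, 5 mm thick.
- switch (a joint): The lamp's toggle switch, rad: 0 leaning toward the robot (off), 1.0 leaning away (on, at its stop). It starts between 0 and 0.15 and stays where it is left; needs about 1 N at the knob.
- switch_tip (a point): Centre of the black ball (26 mm across) on the switch's 80 mm lever. The lever pivots about a level axis along the stand's y, 22 mm above the bench, at x = -30, y = +140 mm in the stand's frame, on a fixed box 70 x 50 x 25 mm; at 0 it leans 0.5 rad from vertical toward the stand's -x, at 1.0 as far toward +x.

How it is judged:
By the outcome, as a careful person would: the job done as asked, in the order asked, and still so for the second after the job is handed in, with the robot touching nothing.
It also fails if it takes over 59 s, if anything falls off the work surface, if the arm or the gripper's body presses on something with over 40 N, if the wrist force passes 120 N, or if a joint passes its speed limit or range.

## Working session

There is one attempt and no reset: what is moved stays moved. The work goes in short steps, Python scripts to look and compute and a shell command to move; the robot and the scene stay as the last step left them, time stands still between calls to the robot, and variables do not carry over. Pictures are saved under pics/ and viewed, about 8 in all and at most 12, crops included, and the job is handed in when it is done.

```bash
mkdir -p pics; ls; cat > h.py <<'E'
from bench import *
import numpy as np, cv2
def grab(n):
    c=camera(n); np.savez(f'{n}.npz',**c); return c
def world(c,u,v,z=None):
    K=c["intrinsics"];T=np.linalg.inv(c["camera_from_world"])
    d=np.array([(u-K[0,2])/K[0,0],-(v-K[1,2])/K[1,1],-1.]);o=T[:3,3];d=T[:3,:3]@d
    if z is None:
        return o+d*c["range_z"][int(v),int(u)]
    return o+d*(z-o[2])/d[2]
def cloud(c):
    K=c["intrinsics"];T=np.linalg.inv(c["camera_from_world"]);h,w=c["range_z"].shape
    u,v=np.meshgrid(np.arange(w),np.arange(h));r=c["range_z"]
    p=np.stack([(u-K[0,2])/K[0,0]*r,-(v-K[1,2])/K[1,1]*r,-r],-1)
    return p@T[:3,:3].T+T[:3,3]
def px(c,p):
    q=c["camera_from_world"]@np.r_[p,1];K=c["intrinsics"]
    return K[0,2]+K[0,0]*q[0]/-q[2],K[1,2]+K[1,1]*q[1]/q[2]
E
python3 - <<'E'
from h import *
np.set_printoptions(precision=3,suppress=True)
s=observe();print({k:np.round(v,3).tolist() if not isinstance(v,str) else v for k,v in s.items()})
a=grab("scene");b=grab("top")
for c in(a,b):print(c["intrinsics"],np.linalg.inv(c["camera_from_world"]))
cv2.imwrite('pics/scene.png',a["frame"]);cv2.imwrite('pics/top.png',b["frame"])
E
```

```text
pics
{'t': 0.0, 'joint_positions': [1.195, 0.265, 1.605, -0.0, 1.274, -0.037], 'dq': [-0.001, -0.001, -0.001, -0.0, 0.001, -0.001], 'effort': [-0.001, -51.511, -36.731, -0.0, 0.013, -0.0], 'ee_pos': [0.224, 0.636, 0.252], 'tcp_rot': [[0.943, -0.001, 0.332], [-0.332, -0.002, 0.943], [-0.0, -1.0, -0.002]], 'force': [-0.918, 0.231, 0.057], 'torque': [-0.018, -0.033, 0.012], 'grip_width': 1.003}
[[484.155   0.    255.265]
 [  0.    484.155 202.595]
 [  0.      0.      1.   ]] [[ 0.435 -0.584  0.685  1.411]
 [ 0.9    0.274 -0.338 -0.374]
 [ 0.01   0.764  0.645  0.899]
 [ 0.     0.     0.     1.   ]]
[[499.046   0.    250.057]
 [  0.    499.046 192.423]
 [  0.      0.      1.   ]] [[-0.002  0.984 -0.178  0.395]
 [-1.    -0.003 -0.005  0.029]
 [-0.005  0.178  0.984  1.191]
 [ 0.     0.     0.     1.   ]]
```

View pics/scene.png

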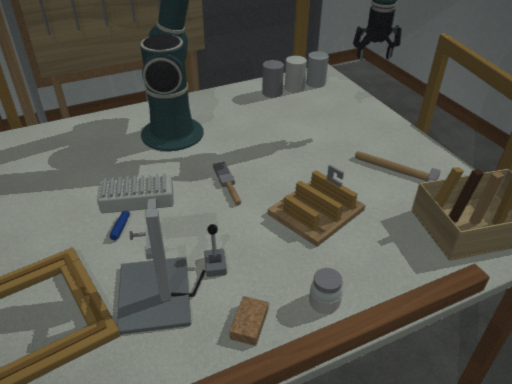

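View pics/top.png

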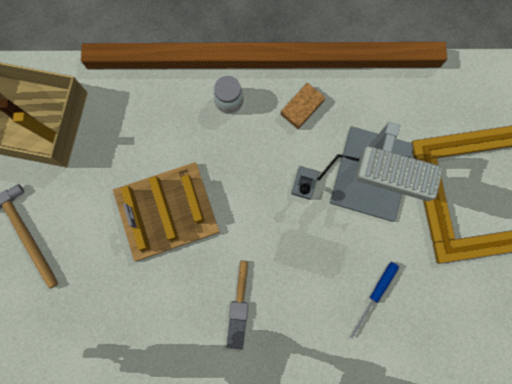

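```bash
cat > m.py <<'E'
from h import *
np.set_printoptions(precision=4,suppress=True)
L=lambda n:dict(np.load(f'{n}.npz'))
def rect(p):
    (c,s,a)=cv2.minAreaRect((p[:,:2]*1000).astype(np.float32)); return np.round(c,1),np.round(s,1),round(a,2)
t=L("top");s=L("scene");P=cloud(t);Q=cloud(s)
print("table z",np.median(P[300:,100:300,2]),np.median(Q[250:,200:230,2]))
def comps(c,P,lo,hi,box,mina=30):
    m=((P[...,2]>lo)&(P[...,2]<hi)&(c["range_z"]>0)&(P[...,0]>box[0])&(P[...,0]<box[1])&(P[...,1]>box[2])&(P[...,1]<box[3])).astype(np.uint8)
    n,l,st,ce=cv2.connectedComponentsWithStats(m)
    for i in range(1,n):
        if st[i,4]>=mina: print(lo,hi,st[i,:5],rect(P[l==i]),np.median(P[l==i][:,2]).round(4))
R=(0.2,.6,.05,.4);S=(.2,.8,-.5,0.0)
print("rack");comps(t,P,.012,.026,R,100)
print("bars");comps(t,P,.056,.074,R)
print("plate");comps(t,P,.08,.13,R,5);print("plate scene");comps(s,Q,.08,.13,R,5)
print("slab");comps(t,P,.009,.021,S,200)
print("lamp");comps(t,P,.27,.30,S,50)
print("arm/pin scene");comps(s,Q,.14,.18,S,5)
print("switchbox");comps(t,P,.02,.035,(.3,.7,-.2,.05),50);comps(t,P,.07,.12,(.3,.7,-.2,.05),10);comps(s,Q,.07,.12,(.3,.7,-.2,.05),10)
E
python3 m.py
python3 - <<'E'
import cv2
a=cv2.imread('pics/scene.png')[180:335,90:370];cv2.imwrite('pics/sc2.png',cv2.resize(a,None,fx=2.8,fy=2.8,interpolation=2))
E
```

```text
table z -0.0010230797389108037 0.00048124647284258915
rack
0.012 0.026 [ 115  196  105   65 3163] (array([555.8, 233.4]), array([162.2, 210.6]), 18.7) 0.0188
0.012 0.026 [227 261  17  89 901] (array([345.9,  69.9]), array([ 36.5, 198. ]), 89.87) 0.0171
bars
0.056 0.074 [122 192  25  58 408] (array([536.1, 298.8]), array([136.4,  19.6]), 18.2) 0.0667
0.056 0.074 [154 192  22  48 410] (array([547.8, 230.6]), array([113. ,  18.6]), 19.11) 0.0667
0.056 0.074 [186 192  17  30 244] (array([568.2, 162.9]), array([71. , 18.2]), 18.02) 0.0666
plate
0.08 0.13 [124 204  12  23 125] (array([541.8, 301.3]), array([50.2,  7.3]), 17.58) 0.1122
plate scene
0.08 0.13 [327 165  17  15 146] (array([543.3, 299.4]), array([51.4, 14.8]), 22.07) 0.1049
0.08 0.13 [335 179   5   4   7] (array([553.7, 302.4]), array([12.1,  9.1]), 46.43) 0.081
slab
0.009 0.021 [ 321  127   81   95 2939] (array([ 660.6, -243.9]), array([196.7, 200.8]), 72.97) 0.0135
0.009 0.021 [392 139  26  19 305] (array([ 719.6, -341.6]), array([55.6, 44.4]), 72.99) 0.0135
0.009 0.021 [351 262  43  77 257] (array([ 354.2, -249.1]), array([ 22.4, 198. ]), 60.65) 0.0157
lamp
0.27 0.3 [386 122  15  13 119] (array([ 684.4, -240.3]), array([23.4, 24.2]), 73.27) 0.2719
0.27 0.3 [ 359  145   84   54 2718] (array([ 605.2, -250.7]), array([149.9,  78. ]), 73.04) 0.2792
arm/pin scene
0.14 0.18 [130 229  36  35 381] (array([ 654.7, -254.7]), array([102.2,  41.2]), 13.53) 0.1643
switchbox
0.02 0.035 [292 166  27  33 441] (array([631.8, -97.1]), array([49.6, 70.1]), 72.67) 0.0241
0.07 0.12 [300 183  11  12 104] (array([601.1, -87.8]), array([23.1, 24.2]), 85.44) 0.1029
0.07 0.12 [207 224  11  18 117] (array([606.7, -89.4]), array([22.6, 23. ]), 6.28) 0.0993
```

View pics/sc2.png

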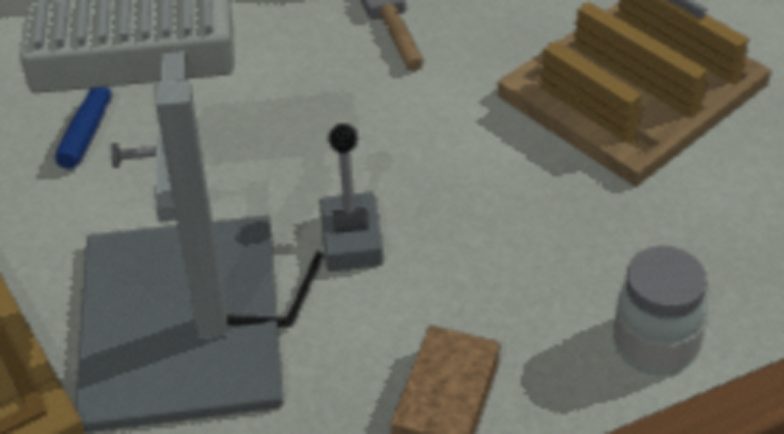

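```bash
sed -i 's/R=(0.2,.6,/R=(0.2,.75,/' m.py; python3 m.py | sed -n 2,9p; python3 -m creep '[[0.05,-0.044,0.03,5.5],[0.05,-0.044,0.03,5.5],[0.05,-0.044,0.03,5.5],[0.05,-0.044,0.03,5.5],[0.05,-0.044,0.03,5.5],[0.05,-0.044,0.03,5.5],[0.05,-0.044,0.02,5.5],[0.05,-0.044,0,5.5],[0,0,0,0]]' 100; python3 -c "
from h import *
L=dict(np.load('scene.npz'))
for r in (8,23,38): print(px(L,np.array([.6197-.292*r/1000,-.2395-.956*r/1000,.16])))"
```

```text
rack
0.012 0.026 [ 113  162  107   99 4480] (array([564.6, 236.7]), array([180.8, 210.9]), 18.88) 0.0188
0.012 0.026 [227 261  17  89 901] (array([345.9,  69.9]), array([ 36.5, 198. ]), 89.87) 0.0171
bars
0.056 0.074 [181 175  22  47 386] (array([587., 169.]), array([110.6,  18.2]), 18.05) 0.0666
0.056 0.074 [149 176  27  64 546] (array([565. , 236.6]), array([149.5,  18.8]), 18.93) 0.0666
0.056 0.074 [121 186  26  64 461] (array([541.9, 300.7]), array([148.6,  19.6]), 18.2) 0.0667
plate
t: 1.23
ee_pos: [0.5758, 0.3262, 0.4241]
tcp_rot: [[0.912, -0.0, -0.411], [0.411, -0.002, 0.912], [-0.001, -1.0, -0.001]]
force: [-0.5, 0.8, -0.3]
grip_width: 0.996
(np.float64(146.48828016106853), np.float64(232.5259382160318))
(np.float64(139.54207649133133), np.float64(233.20298946764152))
(np.float64(132.57163048857376), np.float64(233.88240363613266))
```

```bash
python3 -m creep '[[0.052,0.03,0,0],[0.052,0.03,0,0],[0.052,0.03,0,0],[0.052,0.03,0,0],[0.052,0.03,0,0]]'; python3 -c "
from bench import *
print(observe()['joint_positions'])"
```

```text
t: 1.85
ee_pos: [0.8207, 0.4749, 0.418]
tcp_rot: [[0.909, 0.01, -0.417], [0.417, 0.006, 0.909], [0.011, -1.0, 0.002]]
force: [2.0, 0.1, 0.9]
grip_width: 1.0
[ 4.98028671e-01  9.22886818e-01  3.16603698e-01  8.44321592e-04
  1.89071194e+00 -1.50229560e+00]
```

```bash
python3 -m creep '[[0.052,0.03,0,0],[0.052,0.03,0,0],[0.052,0.03,0,0]]'; python3 -c "
from bench import *
print(observe()['joint_positions'])"
```

```text
t: 2.22
ee_pos: [0.8756, 0.5068, 0.3615]
tcp_rot: [[0.903, 0.102, -0.417], [0.413, 0.06, 0.909], [0.118, -0.993, 0.012]]
force: [-0.4, -0.4, 1.0]
grip_width: 1.0
[ 0.49889572  0.98625537  0.31291319  0.00368199  1.72388105 -1.50091695]
```

```bash
python3 -m creep '[[0.03,0.017,0.05,0],[0.03,0.017,0.05,0],[0.03,0.017,0.05,0]]'; python3 -c "
from bench import *
print(observe()['joint_positions'])"
```

```text
t: 2.6
ee_pos: [0.868, 0.4999, 0.4638]
tcp_rot: [[0.885, 0.204, -0.419], [0.402, 0.118, 0.908], [0.235, -0.972, 0.022]]
force: [0.0, -0.5, 0.5]
grip_width: 1.003
[ 0.49561469  0.88694214  0.31086181  0.00643677  1.70606331 -1.5028793 ]
```

```bash
python3 -m creep '[[0.03,0.017,0.05,0],[0.03,0.017,0.05,0],[0.03,0.017,0.05,0],[0.03,0.017,0.05,0]]'; python3 -c "
from bench import *
print(observe()['joint_positions'])"
```

```text
t: 3.1
ee_pos: [0.8623, 0.4951, 0.5636]
tcp_rot: [[0.845, 0.328, -0.422], [0.379, 0.189, 0.906], [0.377, -0.926, 0.035]]
force: [0.3, 1.3, 0.1]
grip_width: 1.001
[ 0.49251233  0.79259186  0.31091854  0.01118983  1.65013072 -1.50422174]
```

```bash
python3 -m creep '[[0,0,0,9],[0.03,0.017,0.05,0],[0.03,0.017,0.05,0],[0.03,0.017,0.05,0]]'; python3 -c "
from bench import *
print(observe()['joint_positions'])"
```

```text
t: 3.6
ee_pos: [0.8572, 0.4949, 0.6325]
tcp_rot: [[0.734, 0.391, -0.556], [0.474, 0.292, 0.831], [0.487, -0.873, 0.029]]
force: [-0.2, -0.3, 0.0]
grip_width: 1.001
[ 0.47126296  0.7317564   0.31090302  0.08248993  1.59538587 -1.65809579]
```

```bash
python3 -m creep '[[0.03,0.017,0.05,0],[0.03,0.017,0.05,0],[-0.04,-0.02,-0.02,-5],[-0.05,-0.03,-0.05,-5],[-0.05,-0.03,-0.05,-5]]' 50; python3 -c "
from bench import *
import bench
print(observe()['joint_positions'],getattr(bench,'tcp_to_tips',None))"
```

```text
t: 4.22
ee_pos: [0.7528, 0.4357, 0.5847]
tcp_rot: [[0.785, 0.514, -0.347], [0.274, 0.214, 0.938], [0.556, -0.831, 0.028]]
force: [-0.7, -0.0, 0.4]
grip_width: 0.499
[ 0.52252371  0.26556503  1.10828811 -0.07637706  1.18204524 -1.38627383] 0.022
```

```bash
python3 -m creep '[[-0.029,-0.017,-0.046,-2],[-0.029,-0.017,-0.046,0],[-0.029,-0.017,-0.046,0],[-0.029,-0.017,-0.046,0],[-0.029,-0.017,-0.046,0],[-0.029,-0.017,-0.046,0],[-0.029,-0.017,-0.046,0],[-0.029,-0.017,-0.046,0],[-0.029,-0.017,-0.046,0],[0,0,0,0]]' 50; python3 - <<'E'
from h import *
c=grab("wrist");cv2.imwrite('pics/w1.png',c["frame"])
E
```

```text
t: 5.48
ee_pos: [0.4858, 0.2793, 0.1609]
tcp_rot: [[0.803, 0.506, -0.315], [0.253, 0.189, 0.949], [0.54, -0.841, 0.024]]
force: [-0.4, -0.5, 0.8]
grip_width: 0.5
```

View pics/w1.png

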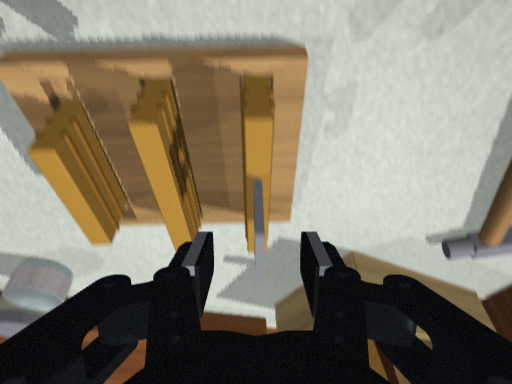

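```bash
python3 -m creep '[[0.005,0.0045,-0.03,0],[0,0,-0.03,0],[0,0,-0.03,0],[0,0,-0.017,0],[0,0,0,0]]' 50; python3 -m creep '[[0,0,0,0],[0,0,0,0],[0,0,0,0],[0,0,0,0],[0,0,0,0],[0,0,0,0]]' 0 70
```

```text
t: 6.15
ee_pos: [0.5001, 0.2893, 0.0638]
tcp_rot: [[0.794, 0.519, -0.317], [0.25, 0.197, 0.948], [0.554, -0.832, 0.027]]
force: [0.0, 0.2, 0.3]
grip_width: 0.497
t: 6.9
ee_pos: [0.5, 0.2888, 0.0651]
tcp_rot: [[0.793, 0.52, -0.316], [0.248, 0.198, 0.948], [0.556, -0.831, 0.027]]
force: [3.7, -3.1, 6.9]
grip_width: 0.195
```

```bash
python3 -c "
from bench import *
s=observe();print(s['joint_positions'],s['ee_pos'],s['force'])"; python3 -m creep '[[0,0,0,0],[0,0,0,0]]' 50; python3 -m creep '[[-0.003,-0.002,-0.006,0],[-0.003,-0.002,-0.005,0],[0,0,0,0]]'
```

```text
[ 0.53420587  0.05348481  2.37021563 -0.61907947  0.16434498 -0.7660937 ] [0.50004776 0.28882246 0.0651321 ] [ 3.65818269 -3.12375872  6.93839779]
t: 7.15
ee_pos: [0.4969, 0.2876, 0.0617]
tcp_rot: [[0.796, 0.516, -0.316], [0.25, 0.195, 0.948], [0.551, -0.834, 0.027]]
force: [-0.5, 0.7, 0.1]
grip_width: 0.5
t: 7.52
ee_pos: [0.4903, 0.2832, 0.0498]
tcp_rot: [[0.797, 0.515, -0.316], [0.251, 0.194, 0.948], [0.549, -0.835, 0.026]]
force: [-0.5, -0.0, -0.8]
grip_width: 0.498
```

```bash
python3 -m creep '[[0,0,0.003,0],[0,0,0,0]]'; python3 -m creep '[[0,0,0,0],[0,0,0,0],[0,0,0,0],[0,0,0,0],[0,0,0,0],[0,0,0,0]]' 0 110; python3 -m creep '[[0,0,0.01,0],[0,0,0.02,0],[0,0,0.03,0],[0,0,0.03,0],[0,0,0.03,0],[0,0,0.03,0],[0,0,0.02,0],[0,0,0,0]]'
```

```text
t: 7.78
ee_pos: [0.4921, 0.2842, 0.0549]
tcp_rot: [[0.795, 0.517, -0.316], [0.249, 0.196, 0.948], [0.553, -0.833, 0.027]]
force: [0.6, 0.4, 0.2]
grip_width: 0.501
t: 8.52
ee_pos: [0.492, 0.284, 0.0547]
tcp_rot: [[0.795, 0.517, -0.316], [0.249, 0.196, 0.948], [0.552, -0.833, 0.027]]
force: [-2.6, -2.0, 5.3]
grip_width: 0.195
t: 9.52
ee_pos: [0.4922, 0.2841, 0.2256]
tcp_rot: [[0.795, 0.518, -0.316], [0.249, 0.196, 0.948], [0.554, -0.832, 0.027]]
force: [0.1, 1.2, -1.4]
grip_width: 0.196
```

```bash
python3 -m creep '[[0.01,-0.03,0,-3],[0.01,-0.045,0,-4],[0.01,-0.05,0,-4],[0.01,-0.05,-0.005,-4],[0,-0.05,-0.01,-4],[0,-0.05,-0.01,-4],[0,-0.045,-0.01,-4],[0,-0.03,0,-3],[0,0,0,0]]'; python3 - <<'E'
from h import *
print(observe()['joint_positions'])
c=grab("scene");cv2.imwrite('pics/s3.png',cv2.resize(c["frame"][100:340,80:400],None,fx=2.4,fy=2.4))
E
```

```text
t: 10.65
ee_pos: [0.53, -0.0676, 0.1863]
tcp_rot: [[0.816, 0.541, 0.204], [-0.184, -0.09, 0.979], [0.548, -0.836, 0.026]]
force: [0.0, -0.3, -1.7]
grip_width: 0.193
[-0.1776334  -0.26223791  2.36335907  0.01557878  0.46012967 -1.5473874 ]
```

View pics/s3.png

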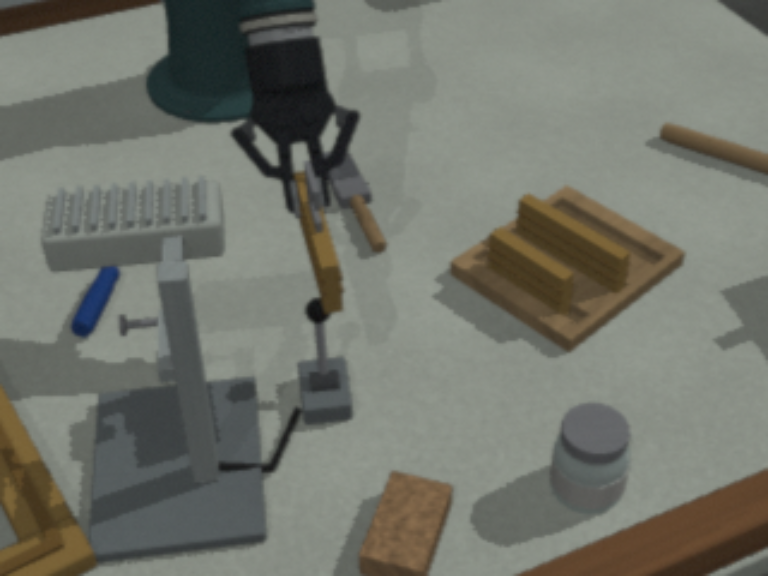

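```bash
python3 -m creep '[[-0.025,-0.02,-0.006,-1],[-0.005,-0.04,-0.007,-1],[0,-0.04,-0.02,-1],[0.002,-0.035,-0.018,-1],[0.003,-0.026,-0.007,-1],[0,0,0,0]]'; cat > q.py <<'E'
from h import *
np.set_printoptions(precision=4,suppress=True)
import sys
s=observe();tcp=np.array(s['ee_pos']);R=np.array(s['tcp_rot']);az=np.arctan2(R[1,2],R[0,2])-np.pi/2
print('tcp',tcp,'yaw',np.degrees(az),'F',np.round(s['force'],1))
X=np.array([np.cos(az),np.sin(az),0]);Y=np.array([-X[1],X[0],0])
for n in("scene","top"):
    c=grab(n);P=cloud(c);f=c["frame"].astype(int);gold=(f[...,2]-f[...,0]>40)&(f[...,2]>80)
    d=P-tcp;a=d@X;b=d@Y;z=d[...,2]
    g=gold&(a>-.04)&(a<.16)&(abs(b)<.03)&(abs(z)<.08)
    print(n,'gold',g.sum())
    bins=[]
    for lo in np.arange(-.02,.14,.02):
        k=g&(a>=lo)&(a<lo+.02)
        if k.sum()>4: bins.append((round(lo+.01,3),np.percentile(P[k][:,2],95).round(4),np.median(b[k]).round(4)))
    print(bins)
    k=~gold&(a>0.01)&(a<.1)&(abs(b)<.02)&(z>.025)&(z<.075)
    if k.sum()>5: print('plate n',k.sum(),'a',np.percentile(a[k],[2,98]),'b med',np.median(b[k]),'ztop',np.percentile(P[k][:,2],97),'centre',P[k].mean(0))
    cv2.imwrite(f'pics/{n}_q{sys.argv[1]}.png',c["frame"])
E
python3 q.py 1
```

```text
t: 11.45
ee_pos: [0.5064, -0.2272, 0.1297]
tcp_rot: [[0.796, 0.533, 0.286], [-0.253, -0.135, 0.958], [0.55, -0.835, 0.027]]
force: [-0.5, 0.3, -2.5]
grip_width: 0.192
tcp [ 0.5064 -0.2272  0.1297] yaw -16.61687337527236 F [-0.5  0.3 -2.5]
scene gold 141
[(np.float64(0.03), np.float64(0.1454), np.float64(0.0028)), (np.float64(0.05), np.float64(0.1444), np.float64(0.0041)), (np.float64(0.07), np.float64(0.1444), np.float64(0.0042)), (np.float64(0.09), np.float64(0.1444), np.float64(-0.0045)), (np.float64(0.11), np.float64(0.1449), np.float64(-0.0038)), (np.float64(0.13), np.float64(0.1455), np.float64(-0.0037))]
plate n 63 a [0.0433 0.0815] b med -0.0026343309114459134 ztop 0.19208895660418163 centre [ 0.572  -0.25    0.1752]
top gold 453
[(np.float64(-0.01), np.float64(0.1797), np.float64(-0.0007)), (np.float64(0.01), np.float64(0.145), np.float64(0.0028)), (np.float64(0.03), np.float64(0.1446), np.float64(0.0089)), (np.float64(0.05), np.float64(0.1442), np.float64(0.0094)), (np.float64(0.07), np.float64(0.1438), np.float64(0.0086)), (np.float64(0.09), np.float64(0.1451), np.float64(0.0082))]
plate n 155 a [0.0277 0.0759] b med -0.00018411380683789434 ztop 0.1927480921266969 centre [ 0.5539 -0.2423  0.1813]
```

```bash
python3 -m creep '[[0,0,-0.0025,-0.4],[0.0095,-0.003,0,0],[0.0095,-0.003,0,0],[0.0095,-0.003,0,0],[0,0,0,0]]';python3 -m creep '[[0,0,0,0]]'
```

```text
t: 12.18
ee_pos: [0.5364, -0.2366, 0.1292]
tcp_rot: [[0.793, 0.535, 0.291], [-0.257, -0.14, 0.956], [0.552, -0.833, 0.026]]
force: [0.4, 0.0, -2.3]
grip_width: 0.196
t: 12.3
ee_pos: [0.5351, -0.2361, 0.1284]
tcp_rot: [[0.794, 0.534, 0.292], [-0.258, -0.139, 0.956], [0.551, -0.834, 0.027]]
force: [-0.1, 0.8, -1.8]
grip_width: 0.196
```

```bash
python3 -m creep '[[0.0075,-0.0025,-0.001,0],[0.0075,-0.0025,0,0],[0,0,0,0]]';python3 -m creep '[[0.0065,-0.0025,0,0],[0.006,-0.0025,0,0],[0,0,0,0],[0,0,0,0]]'; python3 q.py 2; python3 - <<'E'
import cv2
a=cv2.imread('pics/scene_q2.png')[170:300,90:240];b=cv2.imread('pics/top_q2.png')[120:250,300:450]
cv2.imwrite('pics/q2.png',cv2.resize(cv2.hconcat([a,b]),None,fx=2.6,fy=2.6,interpolation=2))
E
```

```text
t: 12.68
ee_pos: [0.551, -0.2416, 0.1281]
tcp_rot: [[0.793, 0.535, 0.292], [-0.257, -0.14, 0.956], [0.552, -0.833, 0.026]]
force: [-0.8, -0.5, -1.0]
grip_width: 0.193
t: 13.18
ee_pos: [0.5626, -0.2461, 0.1276]
tcp_rot: [[0.794, 0.534, 0.292], [-0.257, -0.14, 0.956], [0.551, -0.834, 0.027]]
force: [0.4, 1.0, -1.4]
grip_width: 0.193
tcp [ 0.5626 -0.2461  0.1276] yaw -16.964106277912062 F [ 0.4  1.  -1.4]
scene gold 215
[(np.float64(-0.01), np.float64(0.1432), np.float64(-0.0008)), (np.float64(0.01), np.float64(0.1438), np.float64(0.0017)), (np.float64(0.03), np.float64(0.1432), np.float64(0.0046)), (np.float64(0.05), np.float64(0.1428), np.float64(0.0044)), (np.float64(0.07), np.float64(0.1411), np.float64(0.0027)), (np.float64(0.09), np.float64(0.1422), np.float64(-0.0011)), (np.float64(0.11), np.float64(0.1423), np.float64(-0.0009)), (np.float64(0.13), np.float64(0.1427), np.float64(-0.0042))]
plate n 227 a [0.0328 0.098 ] b med -0.0013387312874351797 ztop 0.1898881267428352 centre [ 0.6228 -0.2639  0.1725]
top gold 230
[(np.float64(-0.01), np.float64(0.1533), np.float64(-0.0015)), (np.float64(0.01), np.float64(0.1415), np.float64(0.0024)), (np.float64(0.03), np.float64(0.1415), np.float64(0.0084)), (np.float64(0.11), np.float64(0.1431), np.float64(-0.001)), (np.float64(0.13), np.float64(0.1413), np.float64(-0.0028))]
```

View pics/q2.png

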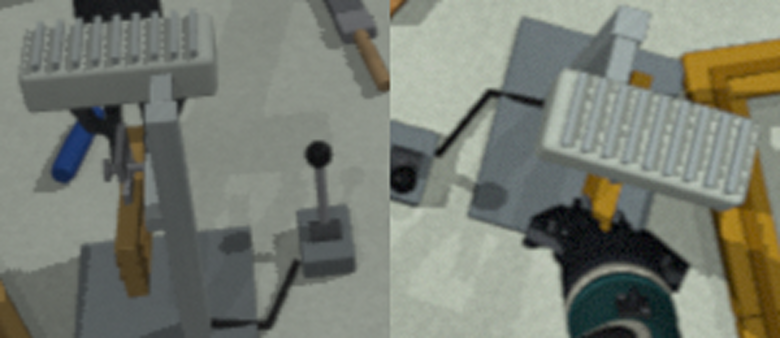

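```bash
python3 -m creep '[[0,0,-0.004,0],[0,0,-0.003,0],[0,0,0,0]]'; python3 -m creep '[[0,0,-0.003,0],[0,0,0,0],[0,0,0,0]]'; python3 -m creep '[[0,0,-0.002,0],[0,0,0,0],[0,0,0,0]]'
```

```text
t: 13.65
ee_pos: [0.5623, -0.2459, 0.12]
tcp_rot: [[0.794, 0.534, 0.292], [-0.258, -0.139, 0.956], [0.551, -0.834, 0.027]]
force: [0.3, -0.4, -1.7]
grip_width: 0.193
t: 14.02
ee_pos: [0.5627, -0.2462, 0.1177]
tcp_rot: [[0.793, 0.534, 0.292], [-0.257, -0.14, 0.956], [0.552, -0.834, 0.027]]
force: [-0.1, 0.1, -1.4]
grip_width: 0.196
t: 14.4
ee_pos: [0.5626, -0.2462, 0.1157]
tcp_rot: [[0.793, 0.534, 0.292], [-0.257, -0.14, 0.956], [0.552, -0.834, 0.027]]
force: [0.2, 1.0, -1.5]
grip_width: 0.193
```

```bash
python3 -m creep '[[0,0,-0.001,0],[0,0,0,0],[0,0,0,0]]'; python3 -m creep '[[0,0,-0.001,0],[0,0,0,0],[0,0,0,0]]'
```

```text
t: 14.78
ee_pos: [0.5627, -0.2462, 0.1147]
tcp_rot: [[0.793, 0.534, 0.292], [-0.257, -0.14, 0.956], [0.552, -0.834, 0.027]]
force: [0.6, -0.4, -0.8]
grip_width: 0.193
t: 15.15
ee_pos: [0.563, -0.2464, 0.1143]
tcp_rot: [[0.793, 0.535, 0.292], [-0.257, -0.14, 0.956], [0.553, -0.833, 0.026]]
force: [-0.8, 1.5, 1.4]
grip_width: 0.195
```

```bash
python3 -m creep '[[0,0,0,0],[0,0,0,0],[0,0,0,0],[0,0,0,0]]' 45; python3 -m creep '[[-0.005,0.0015,0.008,0],[-0.01,0.003,0.015,0],[-0.015,0.0045,0.02,0],[-0.025,0.0075,0.02,0],[-0.03,0.009,0.02,0],[0,0,0,0],[0,0,0,0]]'; python3 - <<'E'
from h import *
a=grab("scene")["frame"][170:300,90:240]
b=grab("top")["frame"][120:250,300:450]
cv2.imwrite('pics/q3.png',cv2.resize(cv2.hconcat([a,b]),None,fx=2.6,fy=2.6,interpolation=2))
print(observe()['joint_positions'])
E
```

```text
t: 15.65
ee_pos: [0.5627, -0.2462, 0.1137]
tcp_rot: [[0.793, 0.534, 0.292], [-0.258, -0.14, 0.956], [0.552, -0.834, 0.027]]
force: [0.4, 0.8, -0.5]
grip_width: 0.448
t: 16.52
ee_pos: [0.4778, -0.2209, 0.1973]
tcp_rot: [[0.793, 0.535, 0.292], [-0.257, -0.141, 0.956], [0.553, -0.833, 0.026]]
force: [-0.9, 0.2, -0.4]
grip_width: 0.448
[-0.59400922 -0.28712084  2.36243897  0.36541068  0.53787865 -2.12511636]
```

View pics/q3.png

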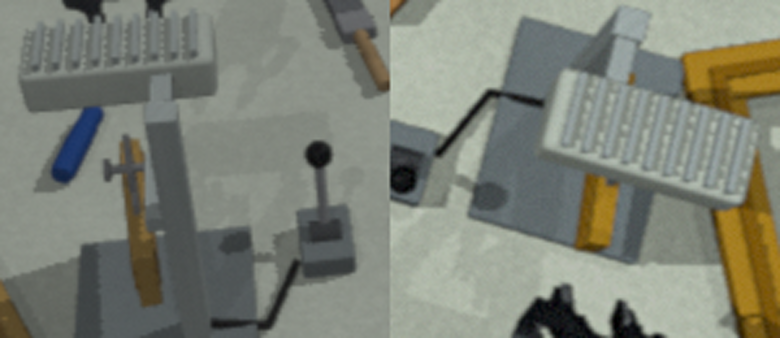

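```bash
python3 -m creep '[[0.01,0.045,-0.02,0],[0.01,0.045,-0.02,0],[0.01,0.04,-0.02,0],[0.015,0.015,-0.02,0],[0.016,0.007,-0.02,0],[0,0,0,0],[0,0,0,0]]' 0 40; python3 - <<'E'
from h import *
c=grab("scene");P=cloud(c);o=np.array([.6197,-.2395,0]);
m=(c["frame"].max(2)<60)&(P[...,2]>.07)&(P[...,2]<.125)&(np.hypot(P[...,0]-.60,P[...,1]+.088)<.03)
print(m.sum(),P[m].mean(0) if m.any() else 0)
E
```

```text
t: 17.5
ee_pos: [0.5384, -0.069, 0.0964]
tcp_rot: [[0.794, 0.533, 0.292], [-0.257, -0.14, 0.956], [0.55, -0.835, 0.026]]
force: [-0.3, -0.3, -0.9]
grip_width: -0.004
72 [ 0.60922884 -0.0922649   0.10081964]
```

```bash
python3 -m creep '[[0.0143,-0.0044,0,0],[0.0143,-0.0044,0,0],[0.0143,-0.0044,0,0],[0.0143,-0.0044,0,0],[0.0143,-0.0044,0,0],[0.0143,-0.0044,0,0],[0,0,0,0]]'; python3 -m creep '[[0.0067,-0.002,0,0],[0,0,0,0],[0,0,0,0]]'
```

```text
t: 18.42
ee_pos: [0.6261, -0.0958, 0.0974]
tcp_rot: [[0.793, 0.535, 0.292], [-0.258, -0.14, 0.956], [0.553, -0.833, 0.027]]
force: [0.3, 0.2, -0.0]
grip_width: 0.0
t: 18.8
ee_pos: [0.6311, -0.0973, 0.097]
tcp_rot: [[0.793, 0.535, 0.292], [-0.257, -0.14, 0.956], [0.552, -0.833, 0.027]]
force: [-0.3, -1.4, -0.1]
grip_width: 0.0
```

```bash
python3 -m creep '[[0.0057,-0.0018,0,0],[0,0,0,0]]'; python3 -m creep '[[0.004,-0.0012,0,0],[0,0,0,0],[0,0,0,0]]';  cat > sw.py <<'E'
from h import *
import sys
c=grab("scene");P=cloud(c);xs=np.array([.956,-.292,0]);ys=np.array([.292,.956,0]);d=P-np.array([.6197,-.2395,0])
x=d@xs;y=d@ys;z=P[...,2]
m=(c["frame"].max(2)<60)&(z>.07)&(z<.125)&(abs(y-.14)<.03)&(x>-.09)&(x<.04)
m2=m&(x>np.percentile(x[m],50)-.03)
print(m.sum(),'x',np.percentile(x[m],[5,50,95]),'y',np.median(y[m]),'z',np.median(z[m]),np.percentile(z[m],98))
cv2.imwrite(f'pics/sw{sys.argv[1]}.png',cv2.resize(c["frame"][150:320,90:370],None,fx=2.8,fy=2.8,interpolation=2))
E
python3 sw.py 1
```

```text
t: 19.05
ee_pos: [0.6367, -0.0992, 0.0965]
tcp_rot: [[0.794, 0.534, 0.292], [-0.258, -0.14, 0.956], [0.551, -0.834, 0.026]]
force: [-1.2, 0.2, -1.0]
grip_width: -0.003
t: 19.42
ee_pos: [0.6398, -0.1003, 0.0957]
tcp_rot: [[0.795, 0.532, 0.292], [-0.258, -0.14, 0.956], [0.55, -0.835, 0.026]]
force: [-2.5, 0.8, -4.5]
grip_width: 0.001
235 x [-0.03022963 -0.01332916  0.02112921] y 0.13879728044821127 z 0.10428724316770577 0.1247043992311631
```

View pics/sw1.png

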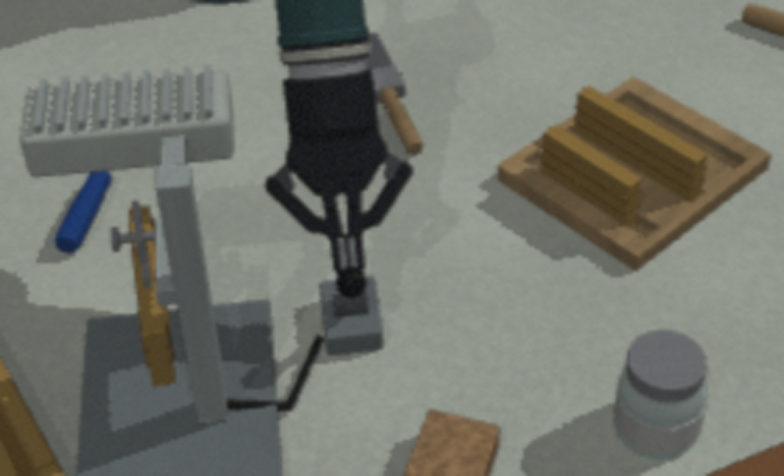

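```bash
python3 -m creep '[[0.003,-0.0009,0,0],[0,0,0,0]]';python3 -m creep '[[0.002,-0.0006,0,0],[0,0,0,0]]'; python3 -m creep '[[-0.02,0.006,0.005,0],[-0.04,0.012,0.03,0],[-0.04,0.012,0.04,0],[0,0,0,0]]'; python3 sw.py 2
```

```text
t: 19.73
ee_pos: [0.641, -0.1008, 0.0949]
tcp_rot: [[0.797, 0.529, 0.292], [-0.258, -0.14, 0.956], [0.547, -0.837, 0.025]]
force: [-12.1, 3.8, 2.6]
grip_width: -0.004
t: 19.98
ee_pos: [0.6415, -0.1009, 0.0945]
tcp_rot: [[0.798, 0.527, 0.292], [-0.258, -0.139, 0.956], [0.544, -0.838, 0.025]]
force: [-22.3, 8.0, 11.6]
grip_width: 0.002
t: 20.48
ee_pos: [0.5485, -0.0719, 0.1795]
tcp_rot: [[0.786, 0.546, 0.291], [-0.256, -0.141, 0.956], [0.564, -0.826, 0.029]]
force: [1.3, -0.0, 0.8]
grip_width: 0.005
88 x [0.00939899 0.01767921 0.02344308] y 0.1383890935284876 z 0.09837665262178047 0.10568918010445984
```

View pics/sw2.png

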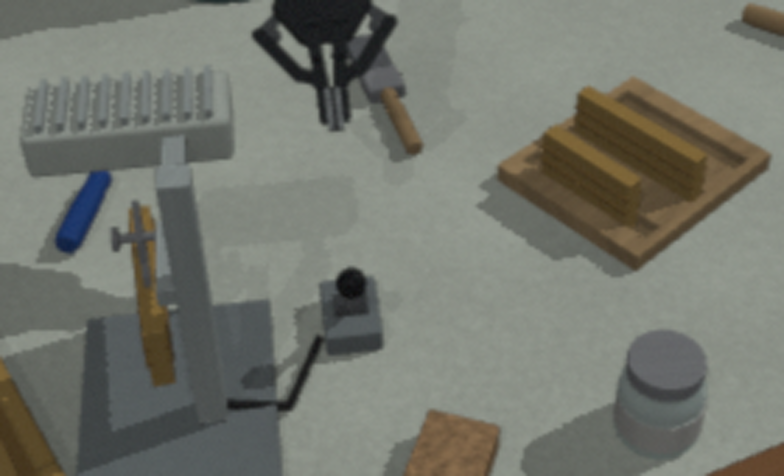

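```bash
python3 - <<'E'
from bench import *
s=observe();print(s['t'],s['force'],s['dq']);print(job_done())
E
```

```text
20.525 [0.24995782 0.20213109 0.4135322 ] [-0.0056578   0.07982566  0.00405689 -0.00312456  0.00063601  0.0025247 ]
the job is handed in; nothing more can be done
None
```

The sample is hanging on the pin under the lamp, the switch is fully over, and I handed the job in at about 20.5 s of the 59 s.

**How it was done**
- The moves offer no tilt command. I got the hand to lean about 34° by pushing the arm past its reach limit in free air; the lean stayed when I moved back.
- The first grip came out too shallow, because the arm did not follow the commanded move closely near its wrist limit. I opened the fingers, went deeper and gripped again before lifting.
- I slid the slot over the pin and lowered the sample until the pin took its weight. Then I released it, backed out and pushed the switch with the closed fingers.

**Last checks**
- **Sample:** it lowered about 13 mm without resistance before it touched the pin, so the pin is in the notch. The pictures after release show it hanging straight; I did not measure its level again after that.
- **Switch:** I felt the stop at about 22 N. The knob then measured about 9 mm past the stand's origin, against 8 mm expected at fully on.
- **Other mouldings:** both still stand in the rack.
- **At hand-in:** the gripper was clear of everything. The arm was still settling slightly, with joint 2 at 0.08 rad/s.

No check failed. One small disagreement: in the scene picture the pin appeared about 2 pixels (2–3 mm) lower than I calculated, close to the calibration accuracy.

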